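Unload the clamp die and wipe it down

TASK

First lift every formed U-shaped clamp out of the die pockets and lay them all in the grey tray, side by side, none on top of another. Then take the scraper block by its rib and wipe all the loose punched-out discs along the wiping plate, over its open end, into the chip pan; the discs have sharp burrs, so never touch them with the gripper or arm. Finally stand the scraper back on the middle of its black mat, base down, and leave the tape, the screwdriver and the jar where they are.

Things in the scene. Friction and masses are not known exactly. Their poses are not given: they have to be found in the camera images.
- die: Fixed steel die bed in three zones along its y: cavity block (+y), wiping plate, chip pan (-y). Origin at bench level, z up, yaw within 0.25. Cavity block: x -100 to 100, y 5 to 160, flat top at z 30, six open pockets 40 (x) by 44 (y), 12 deep, centred at x -66, 0, 66 and y 45, 120.
- plate (a point): Centre of the wiping plate's top face, in the die bed (die x 0, y -75, z 30; same axes). The plate is 160 long (die y -155 to 5), flush with the cavity block; a lip 6 high runs along each side, leaving a clear channel 104 wide (x -52 to 52), open at the -y end.
- pan (a point): Centre of the chip pan's floor (die x 0, y -202, z 3; same axes). Open pan, die x -60 to 60, y -250 to -155, with 3 mm walls 22 high on three sides; the fourth side is the plate's end, from which discs drop in.
- tray: Fixed grey plastic open tray, outside 220 (x) by 180 (y) by 20 high, walls and floor 4 thick. Origin at the centre of its underside on the bench, z up, yaw varies.
- mat: Fixed flat black rubber mat 80 (x) by 130 (y) by 3 thick on the bench, the scraper's place. Origin at the centre of its underside.
- scraper: Loose scraper block, about 130 to 250 g: flat wooden base 44 (x) by 92 (y) by 16 high, with an upright grey rib on top, 18 thick (x), 80 long (y), from z = 16 to z = 46, to be held by. Origin at the centre of its underside, z up. The same either way round. It starts standing on the mat.
- clamp0: Loose formed U-shaped metal clamp, 36 long (x), 40 across the outside of its legs (y), 34 high (z), metal 4 thick, 100 g. Origin at the middle of this envelope: base underside at z = -17, leg tops at z = +17, legs point to +z. It starts legs up in a pocket of the die with 2 mm play all round and its top 22 above the block's face. May be absent.
- slug0: Loose punched-out metal disc, diameter 16, 8 high, 12 g, lying flat on the wiping plate at least 40 mm from the cavity block's edge. Origin at the centre of its underside. May be absent.
- clamp1: Loose formed U-shaped metal clamp, 36 long (x), 40 across the outside of its legs (y), 34 high (z), metal 4 thick, 100 g. Origin at the middle of this envelope: base underside at z = -17, leg tops at z = +17, legs point to +z. It starts legs up in a pocket of the die with 2 mm play all round and its top 22 above the block's face. May be absent.
- slug1: Loose punched-out metal disc, diameter 16, 8 high, 12 g, lying flat on the wiping plate at least 40 mm from the cavity block's edge. Origin at the centre of its underside. May be absent.
- clamp2: Loose formed U-shaped metal clamp, 36 long (x), 40 across the outside of its legs (y), 34 high (z), metal 4 thick, 100 g. Origin at the middle of this envelope: base underside at z = -17, leg tops at z = +17, legs point to +z. It starts legs up in a pocket of the die with 2 mm play all round and its top 22 above the block's face. May be absent.
- slug2: Loose punched-out metal disc, diameter 16, 8 high, 12 g, lying flat on the wiping plate at least 40 mm from the cavity block's edge. Origin at the centre of its underside. May be absent.
- clamp3: Loose formed U-shaped metal clamp, 36 long (x), 40 across the outside of its legs (y), 34 high (z), metal 4 thick, 100 g. Origin at the middle of this envelope: base underside at z = -17, leg tops at z = +17, legs point to +z. It starts legs up in a pocket of the die with 2 mm play all round and its top 22 above the block's face. May be absent.
- slug3: Loose punched-out metal disc, diameter 16, 8 high, 12 g, lying flat on the wiping plate at least 40 mm from the cavity block's edge. Origin at the centre of its underside. May be absent.
- clamp4: Loose formed U-shaped metal clamp, 36 long (x), 40 across the outside of its legs (y), 34 high (z), metal 4 thick, 100 g. Origin at the middle of this envelope: base underside at z = -17, leg tops at z = +17, legs point to +z. It starts legs up in a pocket of the die with 2 mm play all round and its top 22 above the block's face. May be absent.
- slug4: Loose punched-out metal disc, diameter 16, 8 high, 12 g, lying flat on the wiping plate at least 40 mm from the cavity block's edge. Origin at the centre of its underside. May be absent.
- clamp5: Loose formed U-shaped metal clamp, 36 long (x), 40 across the outside of its legs (y), 34 high (z), metal 4 thick, 100 g. Origin at the middle of this envelope: base underside at z = -17, leg tops at z = +17, legs point to +z. It starts legs up in a pocket of the die with 2 mm play all round and its top 22 above the block's face. May be absent.
- slug5: Loose punched-out metal disc, diameter 16, 8 high, 12 g, lying flat on the wiping plate at least 40 mm from the cavity block's edge. Origin at the centre of its underside. May be absent.
- tape: Bystander: loose roll of black tape, outside diameter 64, 22 high; origin at the centre of its underside.
- driver: Bystander: loose screwdriver with an orange handle lying on the bench; origin under its middle.
- jar: Bystander: loose white jar, diameter 56, 65 high; origin at the centre of its underside.
Mind the look-alikes: they are no part of the job. What is shaped like the clamp5 but purple is not meant.

How it is judged:
By the outcome, as a careful person would: the job done as asked, in the order asked, and still so for the second after the job is handed in, with the robot touching nothing.
Of clamp0, clamp1, clamp2, clamp3, clamp4, clamp5 only 4 to 6 are there at a start; the rules pass over those that are not, and their reading is None.
Of slug0, slug1, slug2, slug3, slug4, slug5 only 3 to 6 are there at a start; the rules pass over those that are not, and their reading is None.
At some moment in a run one of scraper, clamp0, clamp1, clamp2, clamp3, clamp4, clamp5 may be knocked a few centimetres aside while the robot is not near it.
Once in a run the grip may slacken for a moment while it holds something.
It also fails if it takes over 210 s, if anything falls off the work surface, if the arm or the gripper's body presses on something with over 40 N, if the wrist force passes 120 N, or if a joint passes its speed limit or range.

ROBOT

A 6-joint arm with a two-finger parallel gripper is mounted at the origin on the work surface. World frame = base frame: x ahead of the robot, y to its left, z up, the work surface at z = 0. Lengths are in m, angles in degrees, forces in N, time in s.
With the tool pointing down it reaches from about 0.25 to 0.725 m from the base axis. Payload 9.7 kg.
Tool frame: the origin (TCP) lies midway between the tips of the shut fingers; the grasp point (between the pads) lies 19 mm behind it; z points along the fingers, y is the line along which they close (so a half turn about z gives the same grasp; the last joint's range is limited). The gripper opens to 85 mm and grips with 20 to 120 N. Pads are 22 mm wide; open, the fingers measure 114 mm over their backs; the gripper's body (76 mm by 85 mm) begins 54 mm behind the grasp point. The pads swing forward as they close: fully open they stand 13 mm farther back than shut.
Start: joints at [-66.062, 4.979, 10.078, 95.1, 0, 90], TCP at [0.223, -0.503, 0.231] pointing down, gripper open.
Joint ranges: [-179.16, 179.16], [-48.56, 103.87], [-65.8, 70.77], [-126.05, 130.52], [-82.76, 87.17], [-180, 180]. Speed limits (degrees/s): [127.2, 127.2, 147.25, 180, 180, 180].

INTERFACE

Orientations are given as [roll, pitch, yaw] about the fixed x, y, z axes, in that order (R = Rz(yaw) Ry(pitch) Rx(roll)).
In Python, from workcell import bot gives the robot as it stands. The module is installed in compiled form; this text tells all that it offers.
- The arm moves only by the tool send_rows, never from a script. Its argument "moves" is one flat list of numbers, 7 for each row, row after row: the shift along the world's x, y, z normalised to -1 to 1, where 1 is 0.025 m, then the turn, a rotation vector about the world's x, y, z normalised to -1 to 1, where 1 is 0.15 rad, then the closure, from -1 (fully open) to 1 (shut), so that 0 is half open. A call has 1 to 8 rows; each row shifts and turns the commanded pose from where the row before left it; what a row does not reach is not made up. A row lasts 1/8 s, in which the tool goes at most 62.5 mm and 10.7 degrees, less where a joint would pass 70% of its speed; a pose out of reach is approached as far as the arm can. A call with a number of a shift or a turn outside -1 to 1 is refused whole. A call with a gripper value outside its range is refused whole. The fingers move at their own pace and stop on an object; "squeeze" is the grip in N (left out, the last holds). Time passes only in rows, so rows that do not move let the fingers close. It gives the time, the measured TCP pose, the force, the opening and the grip force at its end, in the units of the state.
- bot.get_obs(): the state, without advancing time (a new reading comes with each control period).
- bot.camera(name): name is "scene" or "top"; returns a dict with "color" (400x640x3 uint8, red, green, blue), "camera_matrix" (3x3 intrinsics, pixels), "R" (3x3) and "t" (3): a world point X has camera coordinates R X + t. Camera axes: x right, y down, z forward; pixel columns grow to the right and rows downward; lengths in m; the calibration is good to about 2 mm. A picture is of the moment at which its call begins. There is no depth.
- bot.job_done(): hands the job in; it is judged then, once.
Trained networks look in the newest picture that a camera, given by its name, has taken for a name from the list of things; names that differ only in an ending like _2 or _b are one class to them, and where a whole thing is asked for, a point or a joint stands for the part that bears it (a point fixed in the world has none). Each returns a list of dicts, best first, with "p" (0 to 1); they miss things now and then, are a little off and sometimes report something else, mostly with a low value. They report only what shows in the picture. A call takes as long as a camera call. They do not tell look-alikes from the thing itself.
- bot.boxes_of(camera, query): "extent" ([left, top, right, bottom] in pixels, round what is visible of it).
- bot.trace(camera, query): "region" (400x640 bool, what is visible of it) and "extent" ([left, top, right, bottom] in pixels, round what is visible of it).
- bot.landmark_of(camera, query): "pixel" ([column, row] in pixels: a listed point, or the origin of a listed thing).
The state is a dict: "time": time; "q": joint angles; "qd": joint speeds; "joint_efforts": joint torques, N m; "ee_pos": TCP position; "tcp_rot": TCP orientation; "wrist_force": force on the tool from outside, world axes, zero at the start; "torque": the same for the moment, N m; "opening": finger opening in m; "grasp_force": force on a finger pad.
Only numpy, scipy, OpenCV 4.12 (cv2) and the standard library are available. Lean on these libraries where they do the work, as an engineer would, in place of code of your own. Each camera call takes 0.05 s, during which the arm holds its last target. There are 200 camera calls.

## Working session

There is one attempt and no reset: what is moved stays moved. The work goes in short steps, Python scripts to look and compute and a tool call to move; the robot and the scene stay as the last step left them, time stands still between calls to the robot, and variables do not carry over. Pictures are saved under pics/ and viewed, at most 14 in all, crops included, and the job is handed in when it is done.

Besides the shell and the picture viewer there is one more tool, called as name(argument=value, ...), one argument or row to a line, values as JSON. send_rows: Moves the arm, as the interface text tells. Its arguments: {"type":"object","properties":{"moves":{"type":"array"},"squeeze":{"type":"number"}},"required":["moves"]}

```bash
mkdir -p pics
python3 - <<'E'
from workcell import bot
import cv2
for n in("top","scene"):
    c=bot.camera(n); cv2.imwrite(f"pics/{n}0.png",c["color"][:,:,::-1]); print(n,c["camera_matrix"].round(1).tolist(),c["R"].round(3).tolist(),c["t"].round(3).tolist())
    for q in("die","plate","pan","tray","mat","scraper","clamp0","slug0","tape","driver","jar"):
        print(q,[([int(v) for v in d["pixel"]],round(d["p"],2)) for d in bot.landmark_of(n,q)])
print(bot.get_obs())
E
```

```text
top [[416.1, 0.0, 315.0], [0.0, 416.1, 199.0], [0.0, 0.0, 1.0]] [[0.024, -1.0, 0.016], [-0.995, -0.025, -0.096], [0.097, -0.014, -0.995]] [0.022, 0.619, 1.003]
die [([285, 232], 0.71)]
plate [([317, 230], 0.79), ([370, 155], 0.41)]
pan [([366, 234], 0.79)]
tray [([455, 242], 0.82)]
mat [([167, 246], 0.57), ([287, 233], 0.21)]
scraper [([168, 249], 0.88)]
clamp0 [([266, 261], 0.8), ([233, 236], 0.78), ([263, 238], 0.68), ([263, 160], 0.64), ([233, 208], 0.62), ([239, 261], 0.49), ([367, 155], 0.43)]
slug0 [([180, 168], 0.65), ([312, 222], 0.52), ([330, 232], 0.44), ([314, 246], 0.37)]
tape [([454, 244], 0.7), ([367, 155], 0.67)]
driver [([445, 168], 0.86)]
jar [([177, 170], 0.93), ([165, 243], 0.52), ([238, 264], 0.51), ([318, 233], 0.29), ([443, 169], 0.23)]
scene [[378.2, 0.0, 324.6], [0.0, 378.2, 196.3], [0.0, 0.0, 1.0]] [[-0.307, 0.952, -0.003], [0.782, 0.25, -0.571], [-0.542, -0.178, -0.821]] [0.156, -0.456, 1.244]
die [([366, 189], 0.85)]
plate [([332, 175], 0.66)]
pan [([286, 172], 0.89)]
tray [([209, 147], 0.62)]
mat [([489, 206], 0.97), ([253, 240], 0.24)]
scraper [([491, 202
[... 312 characters left out ...]
64)]
jar [([469, 284], 0.87)]
{'time': 1.2, 'q': array([-6.60620498e+01,  4.97671295e+00,  1.00789871e+01,  9.50986775e+01,
       -3.89119497e-04,  9.00014104e+01]), 'qd': array([-0.00514703, -0.00674417, -0.05103012, -0.0381986 ,  0.04708511,
       -0.07555324]), 'joint_efforts': array([ 7.28531177e-04, -5.20109797e+01,  4.64850068e+01,  2.03295749e-03,
        8.55197845e-05,  7.82451906e-06]), 'ee_pos': array([ 0.22316104, -0.50269709,  0.23131207]), 'tcp_rot': array([1.79996403e+02, 3.89030959e-04, 2.39365397e+01]), 'wrist_force': array([-0.00882076, -0.56177886, -0.28528074]), 'torque': array([ 0.02330275,  0.00417679, -0.03756874]), 'grasp_force': 0.0, 'opening': 0.08544485479022002}
```

Run:
```python
import cv2
a=cv2.imread("pics/top0.png")[120:300,120:540]
cv2.imwrite("pics/t0c.png",cv2.resize(a,(798,342),interpolation=cv2.INTER_CUBIC))
a=cv2.imread("pics/scene0.png")[110:310,150:530]
cv2.imwrite("pics/s0c.png",cv2.resize(a,(798,420),interpolation=cv2.INTER_CUBIC))
```

```text
(no output)
```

View pics/t0c.png

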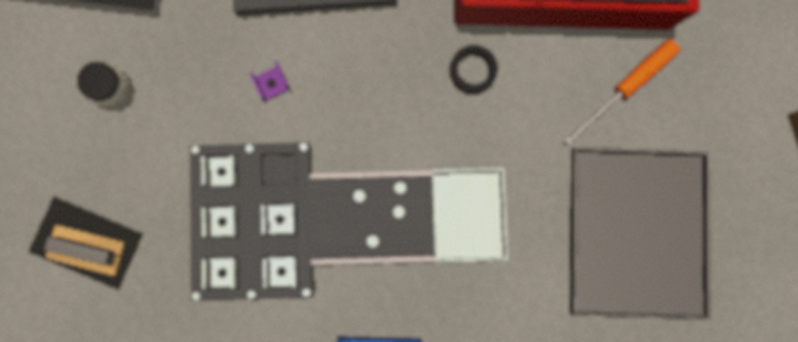

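View pics/s0c.png

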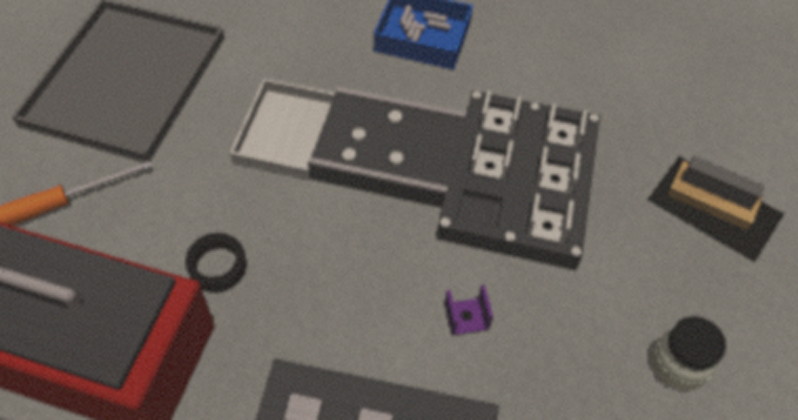

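```bash
cat > h.py <<'E'
import numpy as np, cv2
from workcell import bot
from scipy.optimize import least_squares
def cam(n): c=bot.camera(n); return c
def proj(c,P): 
    p=(c["camera_matrix"]@(c["R"]@np.asarray(P,float).T+np.asarray(c["t"]).reshape(3,1))).T
    return p[:,:2]/p[:,2:]
def back(c,uv,z):
    d=c["R"].T@np.linalg.solve(c["camera_matrix"],[uv[0],uv[1],1]); o=-c["R"].T@c["t"]
    return o+d*(z-o[2])/d[2]
def place(p,L):
    L=np.asarray(L,float); a=p[2]; c,s=np.cos(a),np.sin(a)
    return np.c_[p[0]+c*L[:,0]-s*L[:,1],p[1]+s*L[:,0]+c*L[:,1],L[:,2]]
def fit(c,L,uv,p0):
    r=least_squares(lambda p:(proj(c,place(p,L))-uv).ravel(),p0,loss="soft_l1"); return r.x,np.abs(r.fun).reshape(-1,2).max(1)
E
python3 - <<'E'
from h import *
T=cam("top");S=cam("scene")
f=lambda a:np.array(a)/1.9+[120,120]
g=lambda a:np.array(a)/2.1+[150,110]
m=1e-3
L=np.array([[100,160,30],[100,5,30],[-100,5,30],[-100,160,30],[60,-250,25],[-60,-250,25]])*m
p,r=fit(T,L,f([[191,145],[309,143],[311,298],[192,300],[505,168],[507,260]]),[.4,0,0]);print("die",p,r)
d=bot.trace("top","die"); 
for z,n in((22+30-17,"clamp0"),(30,"slug0")):
    for q,C in(("top",T),("scene",S)):
        for o in bot.landmark_of(q,n):
            w=back(C,o["pixel"],z*m);v=w[:2]-p[:2];cs,sn=np.cos(p[2]),np.sin(p[2]);print(n,q,round(o["p"],2),w[:2].round(3),"die mm",(np.array([cs*v[0]+sn*v[1],-sn*v[0]+cs*v[1]])*1e3).round())
L=np.array([[110,90,20],[110,-90,20],[-110,-90,20],[-110,90,20]])*m
tr,r=fit(T,L,f([[571,149],[707,153],[708,318],[571,315]]),[.4,-.4,0]);print("tray",tr,r)
L=np.array([[40,65,3],[40,-65,3],[-40,-65,3],[-40,65,3]])*m
mt,r=fit(T,L,f([[55,198],[142,234],[120,288],[30,250]]),[.4,.4,0]);print("mat",mt,r)
L=np.array([[22,46,16],[22,-46,16],[-22,-46,16],[-22,46,16]])*m
sc,r=fit(T,L,f([[57,225],[125,242],[115,277],[45,258]]),[.4,.4,0]);print("scr",sc,r)
# overlay in both views
def ov(C,nm,x0,y0,w,h,k):
    im=cv2.resize(C["color"][y0:y0+h,x0:x0+w,::-1],None,fx=k,fy=k,interpolation=cv2.INTER_CUBIC)
    def poly(pp,Q):
        u=(proj(C,place(pp,np.array(Q)*m))+.5-[x0,y0])*k; cv2.polylines(im,[u.round().astype(int)],True,(0,255,0),1)
    poly(p,[[100,160,30],[100,5,30],[-100,5,30],[-100,160,30]]);poly(p,[[52,5,36],[52,-155,36],[-52,-155,36],[-52,5,36]]);poly(p,[[60,-155,25],[60,-250,25],[-60,-250,25],[-60,-155,25]])
    for x in(-66,0,66):
        for y in(45,120): poly(p,[[x+20,y+22,30],[x+20,y-22,30],[x-20,y-22,30],[x-20,y+22,30]])
    poly(tr,[[110,90,20],[110,-90,20],[-110,-90,20],[-110,90,20]]);poly(mt,[[40,65,3],[40,-65,3],[-40,-65,3],[-40,65,3]]);poly(sc,[[22,46,16],[22,-46,16],[-22,-46,16],[-22,46,16]])
    poly(sc,[[9,40,46],[9,-40,46],[-9,-40,46],[-9,40,46]])
    return im
a=ov(T,"o",120,180,380,120,2.1);b=ov(S,"o",150,105,380,135,2.1)
cv2.imwrite("pics/ov1.png",np.vstack([a,b]))
E
```

```text
die [0.52678832 0.10733757 0.04885776] [0.4465342  0.43615259 0.57734806 0.69433725 0.26429663 0.69919948]
clamp0 top 0.66 [0.519 0.227] die mm [ -2. 120.]
clamp0 top 0.64 [0.586 0.229] die mm [ 65. 119.]
clamp0 top 0.57 [0.46  0.147] die mm [-65.  43.]
clamp0 top 0.57 [0.459 0.223] die mm [-62. 119.]
clamp0 top 0.57 [0.715 0.169] die mm [191.  53.]
clamp0 top 0.52 [0.52  0.163] die mm [-4. 56.]
clamp0 top 0.32 [0.536 0.035] die mm [  6. -72.]
clamp0 scene 0.82 [0.588 0.233] die mm [ 67. 122.]
clamp0 scene 0.79 [0.51  0.222] die mm [-12. 115.]
clamp0 scene 0.63 [0.451 0.149] die mm [-74.  45.]
clamp0 scene 0.63 [ 0.567 -0.003] die mm [  35. -112.]
clamp0 scene 0.55 [0.46  0.231] die mm [-61. 127.]
clamp0 scene 0.52 [0.526 0.158] die mm [ 2. 50.]
slug0 top 0.53 [0.558 0.049] die mm [ 28. -60.]
slug0 top 0.53 [ 0.538 -0.005] die mm [   6. -113.]
slug0 top 0.44 [ 0.577 -0.004] die mm [  45. -114.]
slug0 top 0.37 [0.494 0.025] die mm [-37. -81.]
slug0 top 0.28 [0.533 0.028] die mm [  2. -80.]
slug0 scene 0.53 [ 0.53  -0.002] die mm [  -2. -110.]
slug0 scene 0.42 [0.553 0.053] die mm [ 24. -56.]
slug0 scene 0.41 [ 0.723 -0.276] die mm [ 177. -393.]
slug0 scene 0.38 [0.573 0.   ] die mm [  41. -109.]
slug0 scene 0.36 [0.516 0.038] die mm [-14. -69.]
tray [ 0.51877598 -0.31839867 -0.00535492] [0.82369605 0.75658564 0.99017577 0.55633596]
mat [ 0.48935024  0.40739242 -0.36989382] [1.48028376 1.41482685 0.88362376 0.74436484]
scr [ 0.47897318  0.40422492 -0.23481112] [0.27739287 0.5815317  0.46066307 0.79170447]
```

View pics/ov1.png

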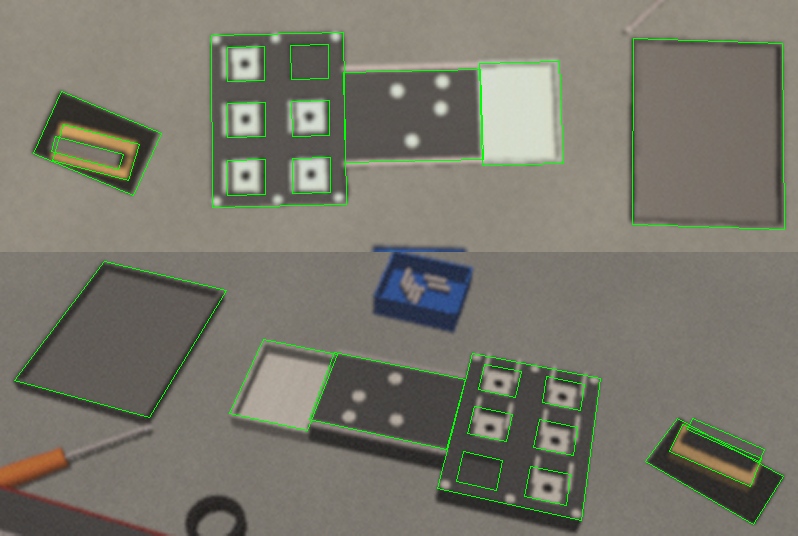

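send_rows(
  moves=[0.455,0.916,0,0,0,-0.307,-0.45,0.455,0.916,0,0,0,-0.307,-0.45,0.455,0.916,0,0,0,-0.307,-0.45,0.455,0.916,0,0,0,-0.307,-0.45,0.455,0.916,0,0,0,-0.307,-0.45,0.455,0.916,0,0,0,-0.307,-0.45,0.455,0.916,0,0,0,-0.307,-0.45,0.455,0.916,0,0,0,-0.307,-0.45],
  squeeze=40,
)

```text
time: 2.55
ee_pos: [0.3144, -0.3187, 0.2314]
tcp_rot: [180.0, -0.0, 2.7]
wrist_force: [0.0, -1.4, -1.1]
opening: 0.0616
grasp_force: 0.0
```

send_rows(
  moves=[0.455,0.916,0,0,0,0,-0.45,0.455,0.916,0,0,0,0,-0.45,0.455,0.916,0,0,0,0,-0.45,0.455,0.916,0,0,0,0,-0.45,0.455,0.916,0,0,0,0,-0.45,0.455,0.916,0,0,0,0,-0.45,0.455,0.916,0,0,0,0,-0.45,0.455,0.916,0,0,0,0,-0.45],
)

```text
time: 3.55
ee_pos: [0.4055, -0.1355, 0.2314]
tcp_rot: [180.0, -0.0, 2.8]
wrist_force: [-0.6, -0.4, -0.1]
opening: 0.062
grasp_force: 0.0
```

send_rows(
  moves=[0.455,0.916,0,0,0,0,-0.45,0.455,0.916,0,0,0,0,-0.45,0.455,0.916,0,0,0,0,-0.45,0.455,0.916,0,0,0,0,-0.45,0.455,0.916,0,0,0,0,-0.45,0.455,0.916,0,0,0,0,-0.45,0.455,0.916,0,0,0,0,-0.45,0.455,0.916,0,0,0,0,-0.45],
)

```text
time: 4.55
ee_pos: [0.4973, 0.036, 0.2314]
tcp_rot: [-179.5, -0.0, 3.9]
wrist_force: [-0.2, 0.6, -0.3]
opening: 0.0618
grasp_force: 0.0
```

send_rows(
  moves=[0.455,0.916,0,0,0,0,-0.45,0.455,0.916,0,0,0,0,-0.45,0.455,0.916,0,0,0,0,-0.45,0.455,0.916,0,0,0,0,-0.45,0.455,0.916,-0.8,0,0,0,-0.45,0.455,0.916,-0.8,0,0,0,-0.45,0.455,0.916,-0.8,0,0,0,-0.45,0.455,0.916,-0.8,0,0,0,-0.45],
)

```text
time: 5.55
ee_pos: [0.5993, 0.1385, 0.1493]
tcp_rot: [-176.0, 0.1, 11.2]
wrist_force: [0.2, -0.0, -0.3]
opening: 0.0617
grasp_force: 0.0
```

Run:
```python
from h import *
o=bot.get_obs();print(o["q"].round(1),o["qd"].round(1),o["ee_pos"].round(4),o["tcp_rot"].round(1))
```

```text
[ 11.1  13.1  10.1  87.1   4.  179.9] [  7.1  16.9   2.5 -14.8   3.1   0.1] [0.5993 0.1385 0.1493] [-1.76e+02  1.00e-01  1.12e+01]
```

send_rows(
  moves=[0,0,0,0,0,0,-0.45,0,0,0,0,0,0,-0.45],
)

```text
time: 5.8
ee_pos: [0.5988, 0.1375, 0.1517]
tcp_rot: [-176.0, 0.0, 11.1]
wrist_force: [0.4, 0.8, 0.9]
opening: 0.0621
grasp_force: 0.0
```

Run:
```python
from h import *
o=bot.get_obs();print(o["q"].round(1),o["qd"].round(1),o["ee_pos"].round(4),o["tcp_rot"].round(1))
```

```text
[ 11.1  13.   10.2  87.2   4.  179.9] [-0.3 -1.   0.3  0.1 -0.   0. ] [0.5988 0.1375 0.1517] [-176.     0.    11.1]
```

send_rows(
  moves=[0,0,0.2,0,0,1,-0.45,0,0,0,0,0,1,-0.45,0,0,0,0,0,1,-0.45,0,0,0,0,0,1,-0.45,0,0,0,0,0,1,-0.45,0,0,0,0,0,1,-0.45,0,0,0,0,0,1,-0.45,0,0,0,0,0,1,-0.45],
)

```text
time: 6.8
ee_pos: [0.599, 0.1372, 0.1578]
tcp_rot: [-176.1, -0.0, 80.1]
wrist_force: [0.6, -1.0, -0.2]
opening: 0.0618
grasp_force: 0.0
```

send_rows(
  moves=[0,0,0,0,0,1,-0.45,0,0,0,0,0,1,-0.45,0,0,0,0,0,1,-0.45,0,0,0,0,0,1,-0.45,0,0,0,0,0,1,-0.45,0,0,0,0,0,1,-0.45,0,0,0,0,0,1,-0.45,0,0,0,0,0,1,-0.45],
)

```text
time: 7.8
ee_pos: [0.599, 0.1372, 0.1578]
tcp_rot: [-176.1, 0.1, 148.9]
wrist_force: [0.8, -0.7, 0.5]
opening: 0.0617
grasp_force: 0.0
```

send_rows(
  moves=[0,0,0,0,0,1,-0.45,0,0,0,0,0,1,-0.45,0,0,0,0,0,1,-0.45,0,0,0,0,0,0,-0.45],
)

```text
time: 8.3
ee_pos: [0.5989, 0.1373, 0.1578]
tcp_rot: [-176.0, 0.1, 174.3]
wrist_force: [-0.1, 0.1, 0.5]
opening: 0.0619
grasp_force: 0.0
```

send_rows(
  moves=[-0.12,0.927,0,0.116,-0.011,0.25,-0.45,-0.12,0.927,0,0.116,-0.011,0.25,-0.45,-0.12,0.927,0,0.116,-0.011,0.25,-0.45,-0.12,0.927,0,0.116,-0.012,0.25,-0.45,0,0,-0.88,0,0,0,-0.45,0,0,-0.88,0,0,0,-0.45,0,0,-0.88,0,0,0,-0.45,0,0,-0.88,0,0,0,-0.45],
)

```text
time: 9.3
ee_pos: [0.5865, 0.2314, 0.0675]
tcp_rot: [180.0, 0.3, -176.9]
wrist_force: [0.1, -0.8, 0.6]
opening: 0.0618
grasp_force: 0.0
```

Run:
```python
from h import *
o=bot.get_obs();print(o["q"].round(1),o["ee_pos"].round(4),o["tcp_rot"].round(1))
S=cam("scene");a=S["color"][140:280,330:520,::-1]
cv2.imwrite("pics/a1.png",cv2.resize(a,None,fx=4,fy=4,interpolation=cv2.INTER_CUBIC))
```

```text
[21.6 15.5  4.1 78.2 -0.1 18.5] [0.5865 0.2314 0.0675] [ 180.     0.3 -176.9]
```

View pics/a1.png

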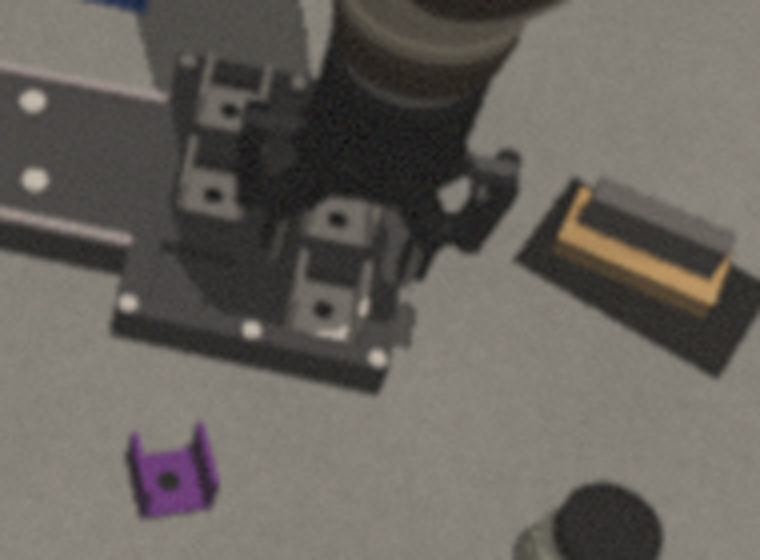

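send_rows(
  moves=[0,0,-0.77,0,0,0,-0.45,0,0,-0.77,0,0,0,-0.45,0,0,0,0,0,0,1,0,0,0,0,0,0,1,0,0,0,0,0,0,1,0,0,0,0,0,0,1],
)

```text
time: 10.1
ee_pos: [0.587, 0.2302, 0.0302]
tcp_rot: [-180.0, 0.4, -177.0]
wrist_force: [0.5, -0.1, -1.5]
opening: 0.0391
grasp_force: 41.2
```

send_rows(
  moves=[0,0,1,0,0,0,1,0,0,1,0,0,0,1,0,0,1,0,0,0,1,0,0,1,0,0,0,1,0,-0.972,0,0,0,0,1,0,-0.972,0,0,0,0,1,0,-0.972,0,0,0,0,1,0,-0.972,0,0,0,0,1],
  squeeze=80,
)

```text
time: 11.1
ee_pos: [0.586, 0.1305, 0.1284]
tcp_rot: [-179.9, 0.2, -177.1]
wrist_force: [0.9, 0.1, -0.1]
opening: 0.0383
grasp_force: 85.3
```

send_rows(
  moves=[0,-0.972,0,0,0,0,1,0,-0.972,0,0,0,0,1,0,-0.972,0,0,0,0,1,0,-0.972,0,0,0,0,1,0,-0.972,0,0,0,0,1,0,-0.972,0,0,0,0,1,0,-0.972,0,0,0,0,1,0,-0.972,0,0,0,0,1],
)

```text
time: 12.1
ee_pos: [0.5855, -0.0636, 0.1285]
tcp_rot: [-180.0, 0.2, -177.1]
wrist_force: [-0.4, 0.2, -1.0]
opening: 0.0385
grasp_force: 85.3
```

send_rows(
  moves=[0,-0.972,0,0,0,0,1,0,-0.972,0,0,0,0,1,0,-0.972,0,0,0,0,1,0,-0.972,0,0,0,0,1,0,-0.972,0,0,0,0,1,0,-0.972,0,0,0,0,1,0,-0.972,0,0,0,0,1,0,-0.972,0,0,0,0,1],
)

```text
time: 13.1
ee_pos: [0.5864, -0.2575, 0.1296]
tcp_rot: [-180.0, 0.3, -177.0]
wrist_force: [0.6, 0.4, -1.0]
opening: 0.0384
grasp_force: 85.3
```

send_rows(
  moves=[0,-0.972,0,0,0,0,1,0,-0.972,0,0,0,0,1,0,-0.972,0,0,0,0,1,0,-0.972,0,0,0,0,1,0,0,-1,0,0,0,1,0,0,-1,0,0,0,1,0,0,-1,0,0,0,1,0,0,0,0,0,0,1],
)

```text
time: 14.1
ee_pos: [0.5856, -0.3529, 0.0525]
tcp_rot: [179.9, 0.1, -177.0]
wrist_force: [0.4, -0.2, -0.8]
opening: 0.039
grasp_force: 51.9
```

send_rows(
  moves=[0,0,-0.6,0,0,0,1,0,0,-0.5,0,0,0,1],
)

```text
time: 14.35
ee_pos: [0.5872, -0.3533, 0.0273]
tcp_rot: [-179.9, 0.4, -177.0]
wrist_force: [0.4, -0.2, -0.9]
opening: 0.0383
grasp_force: 85.1
```

Run:
```python
from h import *
S=cam("scene");a=S["color"][100:220,140:300,::-1]
cv2.imwrite("pics/a2.png",cv2.resize(a,None,fx=4,fy=4,interpolation=cv2.INTER_CUBIC))
```

```text
(no output)
```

View pics/a2.png

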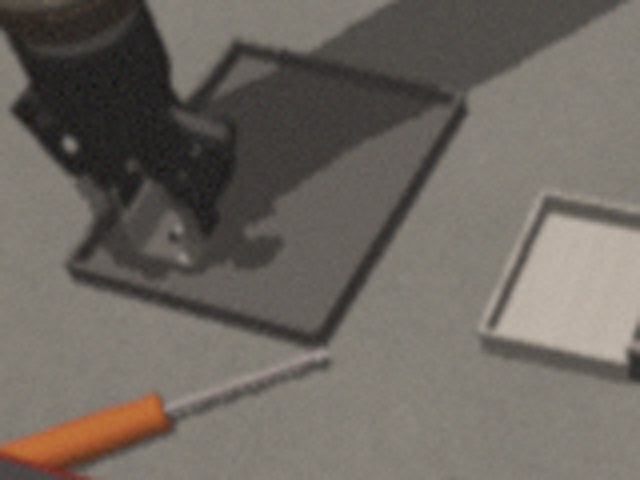

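send_rows(
  moves=[0,0,-0.38,0,0,0,1,0,0,0,0,0,0,1],
)

```text
time: 14.65
ee_pos: [0.5865, -0.3527, 0.017]
tcp_rot: [180.0, 0.3, -177.0]
wrist_force: [-0.2, 0.0, -0.1]
opening: 0.0386
grasp_force: 85.2
```

send_rows(
  moves=[0,0,0,0,0,0,-0.3,0,0,0,0,0,0,-0.3,0,0,1,0,0,0,-0.3,0,0,1,0,0,0,-0.4,0,0,1,0,0,0,-0.45,0,0,1,0,0,0,-0.45],
  squeeze=60,
)

```text
time: 15.4
ee_pos: [0.5869, -0.353, 0.1192]
tcp_rot: [-180.0, 0.4, -177.0]
wrist_force: [-0.4, 0.4, 0.3]
opening: 0.0617
grasp_force: 0.0
```

Run:
```python
from h import *
T=cam("top")
cv2.imwrite("pics/a3.png",cv2.resize(T["color"][140:300,120:520,::-1],None,fx=2,fy=2,interpolation=cv2.INTER_CUBIC))
```

```text
(no output)
```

View pics/a3.png

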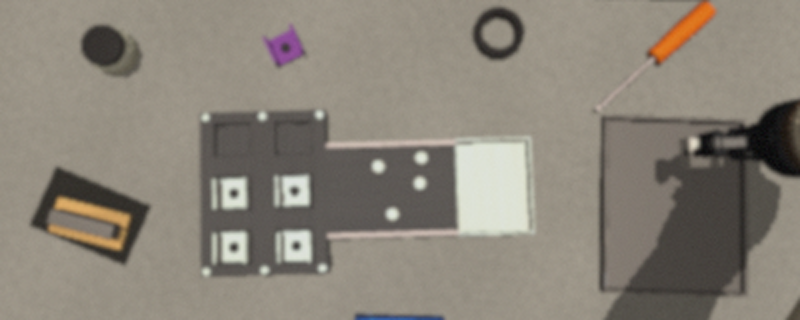

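send_rows(
  moves=[-0.11,0.967,0,0,0,0,-0.45,-0.11,0.967,0,0,0,0,-0.45,-0.11,0.967,0,0,0,0,-0.45,-0.11,0.967,0,0,0,0,-0.45,-0.11,0.967,0,0,0,0,-0.45,-0.11,0.967,0,0,0,0,-0.45,-0.11,0.967,0,0,0,0,-0.45,-0.11,0.967,0,0,0,0,-0.45],
)

```text
time: 16.45
ee_pos: [0.5646, -0.158, 0.1178]
tcp_rot: [-180.0, 0.3, -177.0]
wrist_force: [0.4, 0.5, 0.6]
opening: 0.0617
grasp_force: 0.0
```

send_rows(
  moves=[-0.11,0.967,0,0,0,0,-0.45,-0.11,0.967,0,0,0,0,-0.45,-0.11,0.967,0,0,0,0,-0.45,-0.11,0.967,0,0,0,0,-0.45,-0.11,0.967,0,0,0,0,-0.45,-0.11,0.967,0,0,0,0,-0.45,-0.11,0.967,0,0,0,0,-0.45,-0.11,0.967,0,0,0,0,-0.45],
)

```text
time: 17.45
ee_pos: [0.5424, 0.0353, 0.1179]
tcp_rot: [-180.0, 0.3, -177.0]
wrist_force: [-0.1, -0.7, 0.4]
opening: 0.062
grasp_force: 0.0
```

send_rows(
  moves=[-0.11,0.967,0,0,0,0,-0.45,-0.11,0.967,0,0,0,0,-0.45,-0.11,0.967,0,0,0,0,-0.45,-0.11,0.967,0,0,0,0,-0.45,-0.11,0.967,0,0,0,0,-0.45,-0.11,0.967,0,0,0,0,-0.45,-0.11,0.967,0,0,0,0,-0.45,-0.11,0.967,0,0,0,0,-0.45],
)

```text
time: 18.45
ee_pos: [0.5201, 0.2286, 0.1179]
tcp_rot: [-180.0, 0.3, -177.0]
wrist_force: [0.5, -0.8, 0.1]
opening: 0.062
grasp_force: 0.0
```

send_rows(
  moves=[0,0,0,0,0,0,-0.45,0,0,0,0,0,0,-0.45],
)

```text
time: 18.7
ee_pos: [0.5205, 0.2272, 0.1178]
tcp_rot: [-180.0, 0.3, -177.0]
wrist_force: [0.4, -0.0, -0.7]
opening: 0.0615
grasp_force: 0.0
```

send_rows(
  moves=[0,0,-0.88,0,0,0,-0.45,0,0,-0.88,0,0,0,-0.45,0,0,-0.88,0,0,0,-0.45,0,0,-0.88,0,0,0,-0.45,0,0,0,0,0,0,1,0,0,0,0,0,0,1,0,0,0,0,0,0,1,0,0,0,0,0,0,1],
)

```text
time: 19.7
ee_pos: [0.5211, 0.2273, 0.0305]
tcp_rot: [-180.0, 0.4, -177.0]
wrist_force: [0.5, 0.3, -0.7]
opening: 0.0386
grasp_force: 63.5
```

send_rows(
  moves=[0,0,1,0,0,0,1,0,0,1,0,0,0,1,0,0,1,0,0,0,1,0,0,1,0,0,0,1],
  squeeze=80,
)

```text
time: 20.2
ee_pos: [0.5208, 0.2273, 0.131]
tcp_rot: [-180.0, 0.3, -177.0]
wrist_force: [0.1, -0.4, -1.1]
opening: 0.0384
grasp_force: 85.9
```

send_rows(
  moves=[0,-0.967,0,0,0,0,1,0,-0.967,0,0,0,0,1,0,-0.967,0,0,0,0,1,0,-0.967,0,0,0,0,1,0,-0.967,0,0,0,0,1,0,-0.967,0,0,0,0,1,0,-0.967,0,0,0,0,1,0,-0.967,0,0,0,0,1],
)

```text
time: 21.2
ee_pos: [0.5208, 0.0331, 0.1302]
tcp_rot: [-180.0, 0.4, -177.0]
wrist_force: [0.4, -0.3, -1.3]
opening: 0.0384
grasp_force: 86.1
```

send_rows(
  moves=[0,-0.967,0,0,0,0,1,0,-0.967,0,0,0,0,1,0,-0.967,0,0,0,0,1,0,-0.967,0,0,0,0,1,0,-0.967,0,0,0,0,1,0,-0.967,0,0,0,0,1,0,-0.967,0,0,0,0,1,0,-0.967,0,0,0,0,1],
)

```text
time: 22.2
ee_pos: [0.5208, -0.1603, 0.1302]
tcp_rot: [-180.0, 0.4, -177.0]
wrist_force: [-0.2, -0.7, -0.7]
opening: 0.0388
grasp_force: 86.1
```

send_rows(
  moves=[0,-0.967,0,0,0,0,1,0,-0.967,0,0,0,0,1,0,-0.967,0,0,0,0,1,0,-0.967,0,0,0,0,1,0,-0.967,0,0,0,0,1,0,-0.967,0,0,0,0,1,0,-0.967,0,0,0,0,1,0,-0.967,0,0,0,0,1],
)

```text
time: 23.2
ee_pos: [0.5208, -0.3545, 0.1298]
tcp_rot: [-180.0, 0.3, -177.0]
wrist_force: [-0.2, 0.7, -0.8]
opening: 0.0383
grasp_force: 86.1
```

send_rows(
  moves=[0,0,-0.9,0,0,0,1,0,0,-0.9,0,0,0,1,0,0,-0.9,0,0,0,1,0,0,-0.9,0,0,0,1,0,0,-0.6,0,0,0,1,0,0,-0.34,0,0,0,1,0,0,0,0,0,0,1],
)

```text
time: 24.08
ee_pos: [0.521, -0.3533, 0.0167]
tcp_rot: [-180.0, 0.4, -177.0]
wrist_force: [-0.1, 0.3, -0.8]
opening: 0.0382
grasp_force: 86.2
```

send_rows(
  moves=[0,0,0,0,0,0,-0.3,0,0,0,0,0,0,-0.3,0,0,1,0,0,0,-0.3,0,0,1,0,0,0,-0.4,0,0,1,0,0,0,-0.45,0,0,1,0,0,0,-0.45],
  squeeze=60,
)

```text
time: 24.82
ee_pos: [0.5209, -0.353, 0.1175]
tcp_rot: [-180.0, 0.4, -177.0]
wrist_force: [-0.1, -0.6, 0.2]
opening: 0.0615
grasp_force: 0.0
```

send_rows(
  moves=[-0.11,0.962,0,0,0,0,-0.45,-0.11,0.962,0,0,0,0,-0.45,-0.11,0.962,0,0,0,0,-0.45,-0.11,0.962,0,0,0,0,-0.45,-0.11,0.962,0,0,0,0,-0.45,-0.11,0.962,0,0,0,0,-0.45,-0.11,0.962,0,0,0,0,-0.45,-0.11,0.962,0,0,0,0,-0.45],
)

```text
time: 25.82
ee_pos: [0.4986, -0.1591, 0.1164]
tcp_rot: [-180.0, 0.3, -177.0]
wrist_force: [0.1, 0.4, 0.4]
opening: 0.0622
grasp_force: 0.0
```

send_rows(
  moves=[-0.11,0.962,0,0,0,0,-0.45,-0.11,0.962,0,0,0,0,-0.45,-0.11,0.962,0,0,0,0,-0.45,-0.11,0.962,0,0,0,0,-0.45,-0.11,0.962,0,0,0,0,-0.45,-0.11,0.962,0,0,0,0,-0.45,-0.11,0.962,0,0,0,0,-0.45,-0.11,0.962,0,0,0,0,-0.45],
)

```text
time: 26.82
ee_pos: [0.4763, 0.0331, 0.1164]
tcp_rot: [-180.0, 0.3, -177.0]
wrist_force: [0.1, -0.4, 0.2]
opening: 0.0614
grasp_force: 0.0
```

send_rows(
  moves=[-0.11,0.962,0,0,0,0,-0.45,-0.11,0.962,0,0,0,0,-0.45,-0.11,0.962,0,0,0,0,-0.45,-0.11,0.962,0,0,0,0,-0.45,-0.11,0.962,0,0,0,0,-0.45,-0.11,0.962,0,0,0,0,-0.45,-0.11,0.962,0,0,0,0,-0.45,-0.11,0.962,0,0,0,0,-0.45],
)

```text
time: 27.82
ee_pos: [0.4541, 0.2254, 0.1164]
tcp_rot: [-180.0, 0.3, -177.0]
wrist_force: [-0.5, 0.4, -0.0]
opening: 0.062
grasp_force: 0.0
```

Run:
```python
from h import *
o=bot.get_obs();print(o["q"].round(1),o["ee_pos"].round(4),o["tcp_rot"].round(1))
for n in("top","scene"):
    C=cam(n)
    for q,z in(("clamp0",.035),("scraper",.003)):
        print(n,q,[(back(C,d["pixel"],z)[:2].round(3).tolist(),round(d["p"],2)) for d in bot.landmark_of(n,q)])
```

```text
[26.5 -1.9 -9.7 82.  -0.1 23.5] [0.4541 0.2254 0.1164] [-180.     0.3 -177. ]
top clamp0 [([0.459, 0.157], 0.71), ([0.52, -0.346], 0.7), ([0.518, 0.164], 0.64), ([0.589, -0.341], 0.58), ([0.707, 0.169], 0.51), ([0.455, 0.22], 0.43)]
top scraper [([0.485, 0.403], 0.68)]
scene clamp0 [([0.716, 0.178], 0.82), ([0.523, 0.147], 0.78), ([0.46, 0.228], 0.71), ([0.584, -0.346], 0.69), ([0.514, -0.356], 0.65), ([0.457, 0.149], 0.52), ([0.554, 0.109], 0.41)]
scene scraper [([0.468, 0.403], 0.78)]
```

send_rows(
  moves=[0,0,-0.86,0,0,0,-0.45,0,0,-0.86,0,0,0,-0.45,0,0,-0.86,0,0,0,-0.45,0,0,-0.86,0,0,0,-0.45,0,0,0,0,0,0,1,0,0,0,0,0,0,1,0,0,0,0,0,0,1,0,0,0,0,0,0,1],
)

```text
time: 29.12
ee_pos: [0.4551, 0.2243, 0.0309]
tcp_rot: [-180.0, 0.4, -177.0]
wrist_force: [0.2, -1.0, -0.8]
opening: 0.0388
grasp_force: 62.7
```

send_rows(
  moves=[0,0,1,0,0,0,1,0,0,1,0,0,0,1,0,0,1,0,0,0,1,0,0,1,0,0,0,1],
  squeeze=80,
)

```text
time: 29.62
ee_pos: [0.4548, 0.2243, 0.1315]
tcp_rot: [-180.0, 0.4, -177.0]
wrist_force: [0.3, 0.6, -1.2]
opening: 0.0384
grasp_force: 85.9
```

send_rows(
  moves=[0,-0.962,0,0,0,0,1,0,-0.962,0,0,0,0,1,0,-0.962,0,0,0,0,1,0,-0.962,0,0,0,0,1,0,-0.962,0,0,0,0,1,0,-0.962,0,0,0,0,1,0,-0.962,0,0,0,0,1,0,-0.962,0,0,0,0,1],
)

```text
time: 30.62
ee_pos: [0.4548, 0.0311, 0.1307]
tcp_rot: [-180.0, 0.4, -177.0]
wrist_force: [0.4, 0.4, -1.7]
opening: 0.0384
grasp_force: 86.2
```

send_rows(
  moves=[0,-0.962,0,0,0,0,1,0,-0.962,0,0,0,0,1,0,-0.962,0,0,0,0,1,0,-0.962,0,0,0,0,1,0,-0.962,0,0,0,0,1,0,-0.962,0,0,0,0,1,0,-0.962,0,0,0,0,1,0,-0.962,0,0,0,0,1],
)

```text
time: 31.62
ee_pos: [0.4549, -0.1614, 0.1307]
tcp_rot: [-180.0, 0.4, -177.0]
wrist_force: [-0.4, 0.1, -1.0]
opening: 0.0385
grasp_force: 86.2
```

send_rows(
  moves=[0,-0.962,0,0,0,0,1,0,-0.962,0,0,0,0,1,0,-0.962,0,0,0,0,1,0,-0.962,0,0,0,0,1,0,-0.962,0,0,0,0,1,0,-0.962,0,0,0,0,1,0,-0.962,0,0,0,0,1,0,-0.962,0,0,0,0,1],
)

```text
time: 32.62
ee_pos: [0.4548, -0.3544, 0.1304]
tcp_rot: [-180.0, 0.3, -177.0]
wrist_force: [0.7, 0.3, -0.3]
opening: 0.038
grasp_force: 86.2
```

send_rows(
  moves=[0,0,-0.9,0,0,0,1,0,0,-0.9,0,0,0,1,0,0,-0.9,0,0,0,1,0,0,-0.9,0,0,0,1,0,0,-0.6,0,0,0,1,0,0,0,0,0,0,1],
)

```text
time: 33.38
ee_pos: [0.4543, -0.3528, 0.0243]
tcp_rot: [179.9, 0.2, -177.0]
wrist_force: [0.5, -0.3, -0.8]
opening: 0.0383
grasp_force: 86.2
```

send_rows(
  moves=[0,0,-0.28,0,0,0,1,0,0,0,0,0,0,1,0,0,0,0,0,0,-0.3,0,0,0,0,0,0,-0.3,0,0,1,0,0,0,-0.3,0,0,1,0,0,0,-0.4,0,0,1,0,0,0,-0.45,0,0,1,0,0,0,-0.45],
)

```text
time: 34.38
ee_pos: [0.4549, -0.353, 0.1195]
tcp_rot: [-180.0, 0.4, -177.0]
wrist_force: [-0.0, -0.7, 0.3]
opening: 0.0618
grasp_force: 0.0
```

send_rows(
  moves=[0.134,0.962,0,0,0,0,-0.45,0.134,0.962,0,0,0,0,-0.45,0.134,0.962,0,0,0,0,-0.45,0.134,0.962,0,0,0,0,-0.45,0.134,0.962,0,0,0,0,-0.45,0.134,0.962,0,0,0,0,-0.45,0.134,0.962,0,0,0,0,-0.45,0.134,0.962,0,0,0,0,-0.45],
  squeeze=60,
)

```text
time: 35.38
ee_pos: [0.4811, -0.1587, 0.1175]
tcp_rot: [180.0, 0.3, -177.0]
wrist_force: [0.8, -0.1, 0.1]
opening: 0.0626
grasp_force: 0.0
```

send_rows(
  moves=[0.134,0.962,0,0,0,0,-0.45,0.134,0.962,0,0,0,0,-0.45,0.134,0.962,0,0,0,0,-0.45,0.134,0.962,0,0,0,0,-0.45,0.134,0.962,0,0,0,0,-0.45,0.134,0.962,0,0,0,0,-0.45,0.134,0.962,0,0,0,0,-0.45,0.134,0.962,0,0,0,0,-0.45],
)

```text
time: 36.38
ee_pos: [0.5076, 0.0335, 0.1175]
tcp_rot: [-180.0, 0.3, -177.0]
wrist_force: [0.1, -0.8, 0.4]
opening: 0.062
grasp_force: 0.0
```

send_rows(
  moves=[0.134,0.962,0,0,0,0,-0.45,0.134,0.962,0,0,0,0,-0.45,0.134,0.962,0,0,0,0,-0.45,0.134,0.962,0,0,0,0,-0.45,0.134,0.962,0,0,0,0,-0.45,0,0,0,0,0,0,-0.45],
)

```text
time: 37.12
ee_pos: [0.5242, 0.1538, 0.1174]
tcp_rot: [-180.0, 0.3, -176.8]
wrist_force: [-0.3, -0.6, 0.8]
opening: 0.0621
grasp_force: 0.0
```

Run:
```python
from h import *
for n in("top","scene"):
    C=cam(n)
    for q,z in(("clamp0",.035),("scraper",.003)):
        print(n,q,[(back(C,d["pixel"],z)[:2].round(3).tolist(),round(d["p"],2)) for d in bot.landmark_of(n,q)])
```

```text
top clamp0 [([0.717, 0.166], 0.77), ([0.557, -0.336], 0.74), ([0.457, -0.354], 0.63), ([0.529, -0.351], 0.51)]
top scraper [([0.487, 0.405], 0.6)]
scene clamp0 [([0.564, -0.339], 0.76), ([0.519, -0.351], 0.75), ([0.713, 0.175], 0.67), ([0.481, -0.342], 0.66), ([0.452, 0.146], 0.65), ([0.526, 0.147], 0.46), ([0.733, -0.272], 0.2)]
scene scraper [([0.54, 0.048], 0.24)]
```

send_rows(
  moves=[0,0,-0.87,0,0,0,-0.45,0,0,-0.87,0,0,0,-0.45,0,0,-0.87,0,0,0,-0.45,0,0,-0.87,0,0,0,-0.45,0,0,0,0,0,0,1,0,0,0,0,0,0,1,0,0,0,0,0,0,1,0,0,0,0,0,0,1],
)

```text
time: 38.42
ee_pos: [0.5253, 0.1521, 0.0319]
tcp_rot: [-180.0, 0.4, -177.0]
wrist_force: [-2.0, 0.1, 0.7]
opening: 0.039
grasp_force: 63.5
```

send_rows(
  moves=[0,0,1,0,0,0,1,0,0,1,0,0,0,1,0,0,1,0,0,0,1,0,0,1,0,0,0,1],
  squeeze=80,
)

```text
time: 38.92
ee_pos: [0.5255, 0.1523, 0.1327]
tcp_rot: [180.0, 0.4, -177.0]
wrist_force: [0.8, 0.0, -0.8]
opening: 0.0381
grasp_force: 85.9
```

Run:
```python
from h import *
T=cam("top");S=cam("scene")
a=cv2.resize(T["color"][190:300,390:510,::-1],None,fx=4,fy=4,interpolation=cv2.INTER_CUBIC)
b=cv2.resize(S["color"][110:220,140:200+60,::-1],None,fx=3,fy=4,interpolation=cv2.INTER_CUBIC)
cv2.imwrite("pics/a4.png",np.hstack([a,b[:, :318]]))
```

```text
(no output)
```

View pics/a4.png

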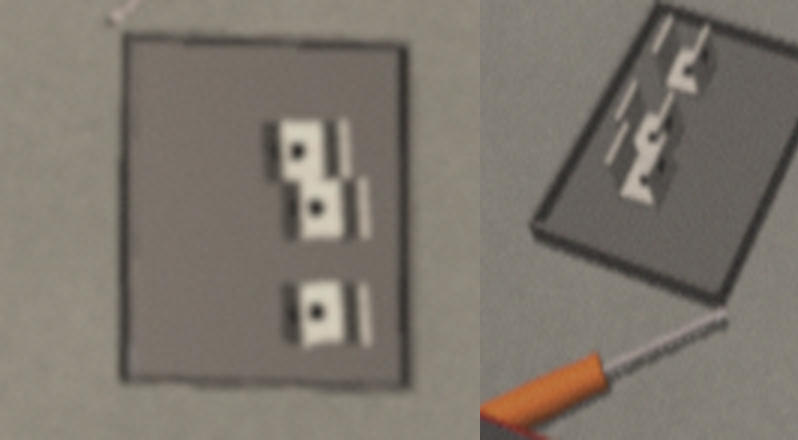

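send_rows(
  moves=[-0.157,-0.95,0,0,0,0,1,-0.157,-0.95,0,0,0,0,1,-0.157,-0.95,0,0,0,0,1,-0.157,-0.95,0,0,0,0,1,-0.157,-0.95,0,0,0,0,1,-0.157,-0.95,0,0,0,0,1,-0.157,-0.95,0,0,0,0,1,-0.157,-0.95,0,0,0,0,1],
)

```text
time: 40.02
ee_pos: [0.4935, -0.0386, 0.1304]
tcp_rot: [-180.0, 0.3, -177.0]
wrist_force: [-0.3, 0.4, -0.8]
opening: 0.0379
grasp_force: 86.1
```

send_rows(
  moves=[-0.157,-0.95,0,0,0,0,1,-0.157,-0.95,0,0,0,0,1,-0.157,-0.95,0,0,0,0,1,-0.157,-0.95,0,0,0,0,1,-0.157,-0.95,0,0,0,0,1,-0.157,-0.95,0,0,0,0,1,-0.157,-0.95,0,0,0,0,1,-0.157,-0.95,0,0,0,0,1],
)

```text
time: 41.02
ee_pos: [0.4622, -0.2286, 0.1304]
tcp_rot: [-180.0, 0.3, -177.0]
wrist_force: [-0.5, -0.1, -0.7]
opening: 0.0384
grasp_force: 86.1
```

send_rows(
  moves=[-0.157,-0.95,0,0,0,0,1,-0.157,-0.95,0,0,0,0,1,0,0,-0.9,0,0,0,1,0,0,-0.9,0,0,0,1,0,0,-0.9,0,0,0,1,0,0,-0.9,0,0,0,1,0,0,-0.6,0,0,0,1,0,0,0,0,0,0,1],
)

```text
time: 42.02
ee_pos: [0.4538, -0.2749, 0.025]
tcp_rot: [179.9, 0.2, -177.0]
wrist_force: [-0.9, 0.1, -0.7]
opening: 0.0377
grasp_force: 86.2
```

send_rows(
  moves=[0,0,-0.25,0,0,0,1,0,0,0,0,0,0,1,0,0,0,0,0,0,-0.18,0,0,0,0,0,0,-0.18,0,0,1,0,0,0,-0.18,0,0,1,0,0,0,-0.3,0,0,1,0,0,0,-0.45,0,0,1,0,0,0,-0.45],
)

```text
time: 43.02
ee_pos: [0.4546, -0.2754, 0.1213]
tcp_rot: [-180.0, 0.4, -177.0]
wrist_force: [-1.1, -0.3, -0.3]
opening: 0.0618
grasp_force: 0.0
```

send_rows(
  moves=[0,0.942,0,0,0,0,-0.45,0,0.942,0,0,0,0,-0.45,0,0.942,0,0,0,0,-0.45,0,0.942,0,0,0,0,-0.45,0,0.942,0,0,0,0,-0.45,0,0.942,0,0,0,0,-0.45,0,0.942,0,0,0,0,-0.45,0,0.942,0,0,0,0,-0.45],
  squeeze=60,
)

```text
time: 44.02
ee_pos: [0.4546, -0.0863, 0.1205]
tcp_rot: [-180.0, 0.4, -177.0]
wrist_force: [-0.5, 0.1, 0.1]
opening: 0.0615
grasp_force: 0.0
```

send_rows(
  moves=[0.02,0.942,0,0,0,0,-0.45,0.02,0.942,0,0,0,0,-0.45,0.02,0.942,0,0,0,0,-0.45,0.02,0.942,0,0,0,0,-0.45,0.02,0.942,0,0,0,0,-0.45,0.02,0.942,0,0,0,0,-0.45,0.02,0.942,0,0,0,0,-0.45,0.02,0.942,0,0,0,0,-0.45],
)

```text
time: 45.02
ee_pos: [0.4586, 0.1022, 0.1204]
tcp_rot: [-180.0, 0.4, -177.0]
wrist_force: [0.3, -0.1, -0.2]
opening: 0.0622
grasp_force: 0.0
```

send_rows(
  moves=[0,0.942,0,0,0,0,-0.45,0,0.942,0,0,0,0,-0.45,0,0,0,0,0,0,-0.45],
)

```text
time: 45.4
ee_pos: [0.4585, 0.1495, 0.1203]
tcp_rot: [-180.0, 0.3, -176.9]
wrist_force: [-0.2, -0.7, 0.0]
opening: 0.062
grasp_force: 0.0
```

Run:
```python
from h import *
for n in("top","scene"):
    C=cam(n)
    for q,z in(("clamp0",.035),("clamp1",.02),("scraper",.003)):
        print(n,q,[(back(C,d["pixel"],z)[:2].round(3).tolist(),round(d["p"],2)) for d in bot.landmark_of(n,q)])
```

```text
top clamp0 [([0.456, -0.351], 0.81), ([0.517, -0.348], 0.79), ([0.559, -0.336], 0.68), ([0.445, -0.263], 0.55), ([0.707, 0.169], 0.52), ([0.463, 0.152], 0.48)]
top clamp1 [([0.455, -0.357], 0.81), ([0.517, -0.354], 0.79), ([0.56, -0.341], 0.68), ([0.444, -0.268], 0.55), ([0.71, 0.171], 0.52), ([0.462, 0.154], 0.48)]
top scraper [([0.487, 0.404], 0.93)]
scene clamp0 [([0.471, -0.27], 0.78), ([0.479, -0.342], 0.69), ([0.562, -0.338], 0.69), ([0.719, 0.176], 0.67), ([0.45, 0.152], 0.62), ([0.522, -0.362], 0.58)]
scene clamp1 [([0.458, -0.279], 0.78), ([0.467, -0.353], 0.69), ([0.552, -0.349], 0.69), ([0.711, 0.175], 0.67), ([0.437, 0.151], 0.62), ([0.51, -0.373], 0.58)]
scene scraper [([0.467, 0.405], 0.62)]
```

send_rows(
  moves=[0,0,-0.89,0,0,0,-0.45,0,0,-0.89,0,0,0,-0.45,0,0,-0.89,0,0,0,-0.45,0,0,-0.89,0,0,0,-0.45,0,0,0,0,0,0,1,0,0,0,0,0,0,1,0,0,0,0,0,0,1,0,0,0,0,0,0,1],
)

```text
time: 46.8
ee_pos: [0.4588, 0.1486, 0.0317]
tcp_rot: [-180.0, 0.4, -177.0]
wrist_force: [0.4, -0.7, -1.5]
opening: 0.0391
grasp_force: 62.7
```

send_rows(
  moves=[0,0,1,0,0,0,1,0,0,1,0,0,0,1,0,0,1,0,0,0,1,0,0,1,0,0,0,1],
  squeeze=80,
)

```text
time: 47.3
ee_pos: [0.4585, 0.1485, 0.1322]
tcp_rot: [-180.0, 0.4, -177.0]
wrist_force: [0.3, 0.1, -0.8]
opening: 0.0387
grasp_force: 86.0
```

send_rows(
  moves=[0.314,-0.942,0,0,0,0,1,0.314,-0.942,0,0,0,0,1,0.314,-0.942,0,0,0,0,1,0.314,-0.942,0,0,0,0,1,0.314,-0.942,0,0,0,0,1,0.314,-0.942,0,0,0,0,1,0.314,-0.942,0,0,0,0,1,0.314,-0.942,0,0,0,0,1],
)

```text
time: 48.3
ee_pos: [0.5216, -0.0407, 0.1314]
tcp_rot: [-180.0, 0.4, -177.0]
wrist_force: [0.2, 0.2, -0.0]
opening: 0.0382
grasp_force: 86.2
```

send_rows(
  moves=[0.314,-0.942,0,0,0,0,1,0.314,-0.942,0,0,0,0,1,0.314,-0.942,0,0,0,0,1,0.314,-0.942,0,0,0,0,1,0.314,-0.942,0,0,0,0,1,0.314,-0.942,0,0,0,0,1,0.314,-0.942,0,0,0,0,1,0.314,-0.942,0,0,0,0,1],
)

```text
time: 49.3
ee_pos: [0.5845, -0.2295, 0.1311]
tcp_rot: [-180.0, 0.3, -177.0]
wrist_force: [0.6, -0.1, -0.8]
opening: 0.0383
grasp_force: 86.2
```

send_rows(
  moves=[0.314,-0.942,0,0,0,0,1,0.314,-0.942,0,0,0,0,1,0,0,-0.9,0,0,0,1,0,0,-0.9,0,0,0,1,0,0,-0.9,0,0,0,1,0,0,-0.9,0,0,0,1,0,0,-0.6,0,0,0,1,0,0,0,0,0,0,1],
)

```text
time: 50.3
ee_pos: [0.5992, -0.2753, 0.0249]
tcp_rot: [180.0, 0.2, -177.0]
wrist_force: [-0.2, -0.1, 0.1]
opening: 0.0381
grasp_force: 86.3
```

send_rows(
  moves=[0,0,-0.27,0,0,0,1,0,0,0,0,0,0,1,0,0,0,0,0,0,-0.18,0,0,0,0,0,0,-0.18,0,0,1,0,0,0,-0.18,0,0,1,0,0,0,-0.3,0,0,1,0,0,0,-0.45,0,0,1,0,0,0,-0.45],
)

```text
time: 51.3
ee_pos: [0.5999, -0.2754, 0.1206]
tcp_rot: [-180.0, 0.4, -177.0]
wrist_force: [0.4, 0.5, 0.5]
opening: 0.0618
grasp_force: 0.0
```

```bash
cat > m.py <<'E'
from h import *
from scipy.optimize import minimize
def hullmask(C,parts,k=4):
    m=np.zeros((400*k,640*k),np.uint8)
    for P in parts:
        h=cv2.convexHull(((proj(C,P)+.5)*k).astype(np.float32)).round().astype(int); cv2.fillConvexPoly(m,h,255)
    return cv2.GaussianBlur(cv2.resize(m,(640,400),interpolation=cv2.INTER_AREA),(0,0),.8)/255.
def boxp(p,x,y,z0,z1): return place(p,np.array([[a*x,b*y,z] for a in(-1,1) for b in(-1,1) for z in(z0,z1)])*1e-3)
scr=lambda p:[boxp(p,22,46,3,19),boxp(p,9,40,19,49)]
mat=lambda p:[boxp(p,40,65,0,3)]
def fitmask(Cs,masks,parts,p0):
    f=lambda p:sum(((hullmask(C,parts(p))-m)**2).sum() for C,m in zip(Cs,masks))
    s=np.array([[0,0,0],[.008,0,0],[0,.008,0],[0,0,.12]])
    r=minimize(f,p0,method="Nelder-Mead",options=dict(initial_simplex=np.array(p0)+s,xatol=2e-4,fatol=.01,maxiter=150)); return r.x,r.fun
E
python3 - <<'E'
from m import *
Cs=[cam("top"),cam("scene")]
ms=[];mm=[]
for n,C in zip(("top","scene"),Cs):
    t=bot.trace(n,"scraper")[0];ms.append(cv2.GaussianBlur(t["region"].astype(float),(0,0),.8))
    a=[o for o in bot.trace(n,"mat")]; print(n,[ (o["p"],o["extent"]) for o in a][:2],t["p"],t["extent"]); mm.append(cv2.GaussianBlur((a[0]["region"]|t["region"]).astype(float),(0,0),.8))
print("both",fitmask(Cs,ms,scr,[.479,.404,-.235]))
for i in(0,1): print(i,fitmask(Cs[i:i+1],ms[i:i+1],scr,[.479,.404,-.235]), fitmask(Cs[i:i+1],mm[i:i+1],lambda p:mat(p),[.489,.407,-.37]))
C=Cs[0]
cv2.imwrite("pics/b1.png",np.hstack([cv2.resize(C["color"][215:285,125:205,::-1],None,fx=5,fy=5,interpolation=cv2.INTER_CUBIC),cv2.resize(Cs[1]["color"][170:240,450:530,::-1],None,fx=5,fy=5,interpolation=cv2.INTER_CUBIC)]))
E
```

```text
top [(0.85, [136.5, 222.1, 192.3, 272.3]), (0.65, [145.9, 235.8, 186.3, 264.3])] 0.83 [144.7, 240.1, 186.2, 263.5]
scene [(0.58, [456.9, 182.2, 522.7, 233.9])] 0.73 [469.2, 182.9, 511.2, 217.0]
both (array([ 0.48070158,  0.40586535, -0.23668737]), np.float64(90.90189717974636))
0 (array([ 0.48216261,  0.40826447, -0.241263  ]), np.float64(38.37524616875949)) (array([ 0.49092202,  0.41166158, -0.3814029 ]), np.float64(46.61847637951517))
1 (array([ 0.47929551,  0.40453393, -0.20355104]), np.float64(33.097392999037154)) (array([ 0.48623869,  0.41006648, -0.36359414]), np.float64(141.03299341923534))
```

View pics/b1.png

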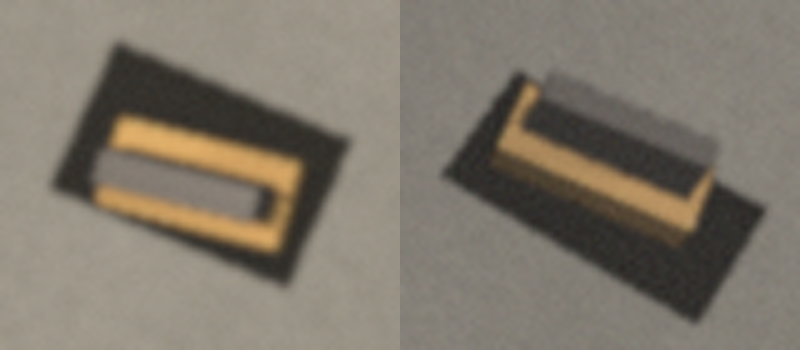

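Run:
```python
from h import *
Cs=[cam("top"),cam("scene")]
ft=lambda a,o:(np.array(a)+.5)/5-.5+o
def joint(LU,p0):
    f=lambda p:np.concatenate([(proj(C,place(p,np.array(L)*1e-3))-u).ravel() for C,L,u in LU])
    r=least_squares(f,p0,loss="soft_l1");return r.x.round(4),r.fun.round(1).tolist()
to,so=np.array([125,215]),np.array([450,170])
M=lambda s:[[a*40,b*65,3] for a,b in s]; B=lambda s:[[a*22,b*46,19] for a,b in s]; Rb=lambda s:[[a*9,b*40,49] for a,b in s]
c4=[(1,1),(1,-1),(-1,-1),(-1,1)]
mt=(Cs[0],M(c4),ft([(118,42),(350,140),(290,285),(52,187)],to)); ms=(Cs[1],M([(-1,-1),(-1,1),(1,1),(1,-1)]),ft([(115,72),(365,208),(298,322),(43,176)],so))
st=(Cs[0],B(c4),ft([(118,115),(302,160),(280,250),(97,205)],to)); ss=(Cs[1],B([(1,-1),(1,1)]),ft([(97,150),(295,230)],so))
for n,a in(("mat t",[mt]),("mat s",[ms]),("mat",[mt,ms]),("scr t",[st]),("scr s",[ss]),("scr",[st,ss])): print(n,*joint(a,[.48,.405,-.25]))
```

```text
mat t [ 0.4899  0.409  -0.3644] [-0.2, -0.4, 0.9, -0.4, -0.1, 0.5, -0.3, 0.2]
mat s [ 0.4894  0.4095 -0.3603] [-0.1, -0.2, 0.5, -0.1, 0.2, 0.3, -0.6, -0.1]
mat [ 0.4897  0.4093 -0.3624] [-0.4, -0.3, 0.8, -0.3, -0.2, 0.6, -0.4, 0.4, -0.1, -0.2, 0.4, 0.0, 0.0, 0.4, -0.7, -0.0]
scr t [ 0.4809  0.4047 -0.208 ] [0.5, 0.4, -0.1, 0.0, -0.3, -0.4, -0.1, -0.1]
scr s [ 0.4802  0.4054 -0.1916] [0.2, 0.1, -0.2, -0.1]
scr [ 0.4807  0.405  -0.2025] [0.3, 0.6, -0.2, -0.0, -0.4, -0.5, -0.2, 0.1, 0.0, 0.0, -0.5, 0.2]
```

send_rows(
  moves=[-0.17,0.971,0.2,0,0,0,-0.45,-0.17,0.971,0.2,0,0,0,-0.45,-0.17,0.971,0.2,0,0,0,-0.45,-0.17,0.971,0.2,0,0,0,-0.45,-0.17,0.971,0.2,0,0,0,-0.45,-0.17,0.971,0.2,0,0,0,-0.45,-0.17,0.971,0,0,0,0,-0.45,-0.17,0.971,0,0,0,0,-0.45],
  squeeze=60,
)

```text
time: 52.7
ee_pos: [0.5654, -0.0795, 0.1497]
tcp_rot: [-180.0, 0.4, -177.0]
wrist_force: [0.4, -0.1, -0.5]
opening: 0.0619
grasp_force: 0.0
```

send_rows(
  moves=[-0.17,0.971,0,0,0,0.97,-0.45,-0.17,0.971,0,0,0,0.97,-0.45,-0.17,0.971,0,0,0,0.97,-0.45,-0.17,0.971,0,0,0,0.97,-0.45,-0.17,0.971,0,0,0,0.97,-0.45,-0.17,0.971,0,0,0,0.97,-0.45,-0.17,0.971,0,0,0,0.97,-0.45,-0.17,0.971,0,0,0,0.97,-0.45],
)

```text
time: 53.7
ee_pos: [0.5311, 0.1146, 0.1496]
tcp_rot: [-180.0, 0.3, -110.0]
wrist_force: [0.1, -0.2, 0.6]
opening: 0.0619
grasp_force: 0.0
```

send_rows(
  moves=[-0.17,0.971,0,0,0,0.97,-0.45,-0.17,0.971,0,0,0,0,-0.45,-0.17,0.971,0,0,0,0,-0.45,-0.17,0.971,0,0,0,0,-0.45,-0.17,0.971,0,0,0,0,-0.45,-0.17,0.971,0,0,0,0,-0.45,-0.17,0.971,0,0,0,0,-0.45,-0.17,0.971,0,0,0,0,-0.45],
)

```text
time: 54.7
ee_pos: [0.4968, 0.3086, 0.1497]
tcp_rot: [-180.0, 0.3, -101.9]
wrist_force: [-0.0, 0.4, -0.2]
opening: 0.0619
grasp_force: 0.0
```

send_rows(
  moves=[-0.17,0.971,0,0,0,0,-0.45,-0.17,0.971,0,0,0,0,-0.45,-0.17,0.971,0,0,0,0,-0.45,-0.17,0.971,0,0,0,0,-0.45,0,0,0,0,0,0,-0.45],
)

```text
time: 55.32
ee_pos: [0.4801, 0.4062, 0.1489]
tcp_rot: [180.0, 0.3, -101.9]
wrist_force: [0.6, -0.3, -0.6]
opening: 0.0618
grasp_force: 0.0
```

send_rows(
  moves=[0,0,-0.837,0,0,0,-0.45,0,0,-0.837,0,0,0,-0.45,0,0,-0.837,0,0,0,-0.45,0,0,-0.837,0,0,0,-0.45,0,0,-0.837,0,0,0,-0.45,0,0,-0.837,0,0,0,-0.45,0,0,0,0,0,0,-0.45],
)

```text
time: 56.2
ee_pos: [0.4801, 0.4032, 0.0221]
tcp_rot: [179.9, 0.2, -102.0]
wrist_force: [0.6, 0.1, 0.4]
opening: 0.0619
grasp_force: 0.0
```

send_rows(
  moves=[0,0,0,0,0,0,1,0,0,0,0,0,0,1,0,0,0,0,0,0,1,0,0,0,0,0,0,1,0,0,0,0,0,0,1,0,0,0,0,0,0,1],
)

```text
time: 56.95
ee_pos: [0.4813, 0.4048, 0.0251]
tcp_rot: [-179.9, 0.4, -102.0]
wrist_force: [-0.2, -0.1, 5.1]
opening: 0.0171
grasp_force: 60.0
```

send_rows(
  moves=[0,0,0.8,0,0,0,1,0,0,0.8,0,0,0,1,0,0,0.8,0,0,0,1,0,0,0.8,0,0,0,1,0,0,0.8,0,0,0,1,0,0,0,0,0,0,1],
  squeeze=100,
)

```text
time: 57.7
ee_pos: [0.4816, 0.405, 0.1265]
tcp_rot: [-179.8, 0.5, -102.0]
wrist_force: [1.0, 0.6, -3.1]
opening: 0.0162
grasp_force: 97.7
```

send_rows(
  moves=[0.14,-0.925,0,0,0,-0.5,1,0.14,-0.925,0,0,0,-0.75,1,0.14,-0.925,0,0,0,-0.75,1,0.14,-0.925,0,0,0,-0.75,1,0.14,-0.925,0,0,0,-0.75,1,0.14,-0.925,0,0,0,-0.75,1,0.14,-0.925,0,0,0,-0.75,1,0.14,-0.925,0,0,0,-0.75,1],
)

```text
time: 58.7
ee_pos: [0.5086, 0.2184, 0.1232]
tcp_rot: [-180.0, 0.3, -151.6]
wrist_force: [1.1, 0.1, -3.0]
opening: 0.0159
grasp_force: 97.8
```

send_rows(
  moves=[0.14,-0.925,0,0,0,-0.75,1,0.14,-0.925,0,0,0,-0.75,1,0.14,-0.925,0,0,0,-0.75,1,0.14,-0.925,0,0,0,-0.75,1,0.14,-0.925,0,0,0,0,1,0,0,-0.6,0,0,0,1,0,0,-0.6,0,0,0,1,0,0,0,0,0,0,1],
)

```text
time: 59.7
ee_pos: [0.525, 0.1041, 0.0916]
tcp_rot: [-180.0, 0.1, -177.1]
wrist_force: [-0.1, 0.5, -1.8]
opening: 0.0161
grasp_force: 98.0
```

Run:
```python
from h import *
o=bot.get_obs();print(o["q"].round(1),o["ee_pos"].round(4),o["tcp_rot"].round(2),o["wrist_force"].round(1),o["torque"].round(2))
T=cam("top");S=cam("scene")
r=lambda i:cv2.resize(i[:,:,::-1],None,fx=4,fy=4,interpolation=cv2.INTER_CUBIC)
cv2.imwrite("pics/b2.png",np.hstack([r(T["color"][195:285,225:325]),r(S["color"][145:235,305:405])]))
```

```text
[11.2  2.4 -8.1 79.4 -0.1  8.4] [0.525  0.1041 0.0916] [-1.7996e+02  1.3000e-01 -1.7711e+02] [-0.1  0.5 -1.8] [ 0.02  0.07 -0.  ]
```

View pics/b2.png

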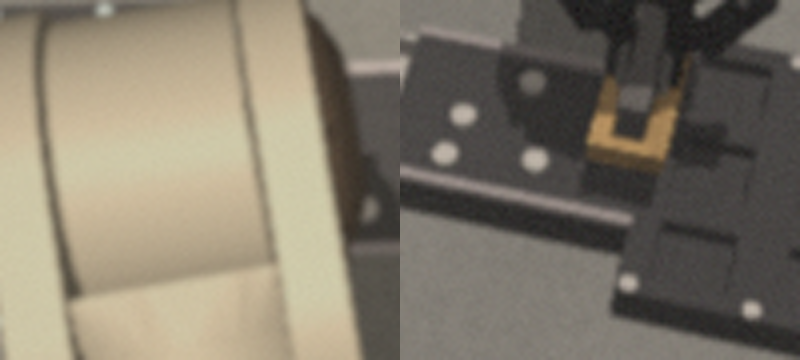

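```bash
python3 - <<'E'
from h import *
S=cam("scene"); p=np.array([.525,.1041,.0505])
# base long axis = die x : corners (46,-22),(46,22) bottom & top
L=np.array([[46,-22,69.5],[46,22,69.5],[46,-22,85.5],[46,22,85.5],[-46,22,85.5]])*1e-3
uv=proj(S,place(p,L)); print(((uv-[305,145]+.5)*4-.5).round()+[400,0])
# what x if corners match: lateral px per mm
print(((proj(S,place(p+[.002,0,0],L))-uv)*4).round(1)[0])
E
python3 - <<'E'
import cv2
a=cv2.imread("pics/b2.png")[70:200,560:720]; cv2.imwrite("pics/b3.png",cv2.resize(a,None,fx=4,fy=4))
E
```

```text
[[586. 159.]
 [662. 175.]
 [587. 142.]
 [664. 158.]
 [694.  37.]]
[-0.9  2.7]
```

View pics/b3.png

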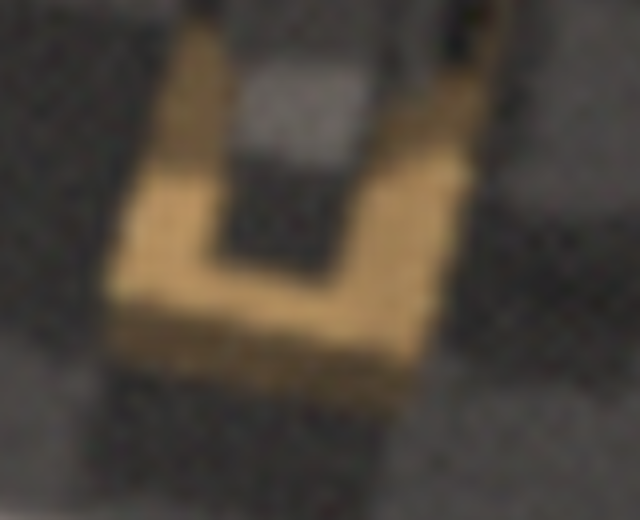

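send_rows(
  moves=[0.06,0,-0.5,0,0,0,1,0,0,-0.4,0,0,0,1,0,0,-0.3,0,0,0,1,0,0,0,0,0,0,1],
)

```text
time: 60.35
ee_pos: [0.5273, 0.1036, 0.0629]
tcp_rot: [-180.0, 0.2, -177.2]
wrist_force: [-0.3, 0.1, -2.2]
opening: 0.016
grasp_force: 98.0
```

send_rows(
  moves=[0,0,-0.15,0,0,0,1,0,0,-0.1,0,0,0,1,0,0,0,0,0,0,1],
)

```text
time: 60.72
ee_pos: [0.5277, 0.1037, 0.0574]
tcp_rot: [-180.0, 0.3, -177.2]
wrist_force: [0.4, 0.7, -2.4]
opening: 0.0158
grasp_force: 98.0
```

send_rows(
  moves=[0,0,-0.1,0,0,0,1,0,0,-0.06,0,0,0,1,0,0,0,0,0,0,1],
)

```text
time: 61.1
ee_pos: [0.5277, 0.1037, 0.0534]
tcp_rot: [-180.0, 0.3, -177.2]
wrist_force: [0.2, -0.3, -3.4]
opening: 0.0157
grasp_force: 98.0
```

Run:
```python
from h import *
o=bot.get_obs();print(o["ee_pos"].round(4),o["tcp_rot"].round(2),o["wrist_force"].round(1),o["torque"].round(2))
S=cam("scene")
r=lambda i:cv2.resize(i[:,:,::-1],None,fx=6,fy=6,interpolation=cv2.INTER_CUBIC)
cv2.imwrite("pics/b4.png",r(S["color"][145:225,290:410]))
```

```text
[0.5277 0.1037 0.0534] [-179.98    0.31 -177.16] [ 0.2 -0.3 -3.4] [-0.03  0.04  0.  ]
```

View pics/b4.png

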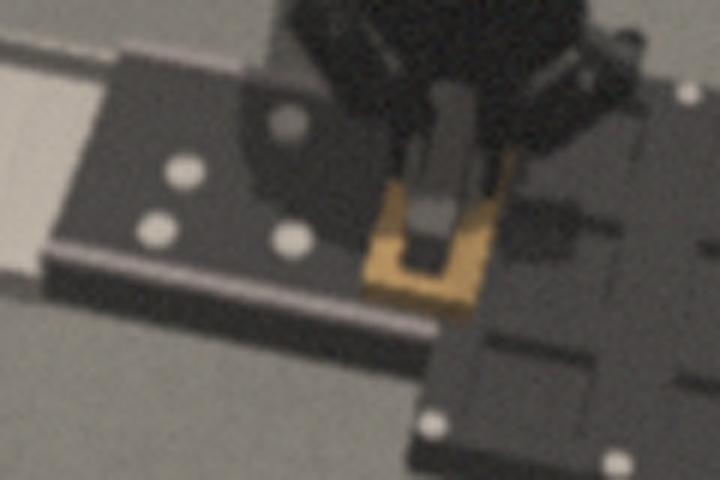

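send_rows(
  moves=[0.018,-0.4,0,0,0,0,1,0.018,-0.4,0,0,0,0,1,0.018,-0.4,0,0,0,0,1,0.018,-0.4,0,0,0,0,1,0.018,-0.4,0,0,0,0,1],
)

```text
time: 61.78
ee_pos: [0.5301, 0.0529, 0.0536]
tcp_rot: [-180.0, 0.3, -177.2]
wrist_force: [0.4, -0.1, -2.4]
opening: 0.016
grasp_force: 98.1
```

send_rows(
  moves=[0.018,-0.4,0,0,0,0,1,0.018,-0.4,0,0,0,0,1,0.018,-0.4,0,0,0,0,1,0.018,-0.4,0,0,0,0,1,0.018,-0.4,0,0,0,0,1],
)

```text
time: 62.4
ee_pos: [0.5323, 0.003, 0.0535]
tcp_rot: [-180.0, 0.3, -177.2]
wrist_force: [-0.6, 0.5, -2.7]
opening: 0.0162
grasp_force: 98.1
```

send_rows(
  moves=[0.018,-0.4,0,0,0,0,1,0.018,-0.4,0,0,0,0,1,0.018,-0.4,0,0,0,0,1,0.018,-0.4,0,0,0,0,1,0.018,-0.4,0,0,0,0,1,0.0,0,0,0,0,0,1],
)

```text
time: 63.15
ee_pos: [0.5345, -0.047, 0.0535]
tcp_rot: [-180.0, 0.3, -177.2]
wrist_force: [-0.4, 0.1, -2.5]
opening: 0.0158
grasp_force: 97.9
```

Run:
```python
from h import *
S=cam("scene")
r=lambda i:cv2.resize(i[:,:,::-1],None,fx=4,fy=4,interpolation=cv2.INTER_CUBIC)
cv2.imwrite("pics/b5.png",r(S["color"][125:235,240:410]))
```

```text
(no output)
```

View pics/b5.png

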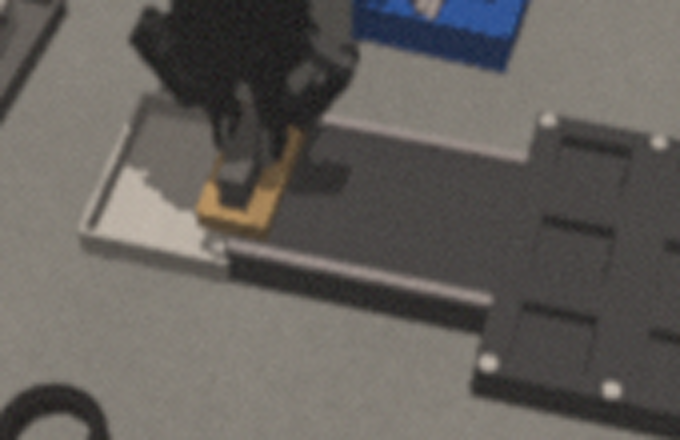

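send_rows(
  moves=[0,0,0.5,0,0,0,1,0,0,0.9,0,0,0,1,0,0,0.9,0,0,0,1,0,0,0.9,0,0,0,1,0,0,0.8,0,0,0,1],
)

```text
time: 63.82
ee_pos: [0.5347, -0.0459, 0.1555]
tcp_rot: [-180.0, 0.4, -177.1]
wrist_force: [0.7, 0.7, -2.1]
opening: 0.0165
grasp_force: 97.9
```

send_rows(
  moves=[-0.094,0.961,0,0,0,0.5,1,-0.094,0.961,0,0,0,0.5,1,-0.094,0.961,0,0,0,0.5,1,-0.094,0.961,0,0,0,0.5,1,-0.094,0.961,0,0,0,0.5,1,-0.094,0.961,0,0,0,0.5,1,-0.094,0.961,0,0,0,0.5,1,-0.094,0.961,0,0,0,0.5,1],
)

```text
time: 64.82
ee_pos: [0.5156, 0.1471, 0.1546]
tcp_rot: [-180.0, 0.4, -142.6]
wrist_force: [0.7, 1.2, -1.9]
opening: 0.0159
grasp_force: 98.2
```

send_rows(
  moves=[-0.094,0.961,0,0,0,0.5,1,-0.094,0.961,0,0,0,0.5,1,-0.094,0.961,0,0,0,0.5,1,-0.094,0.961,0,0,0,0.5,1,-0.094,0.961,0,0,0,0.5,1,-0.094,0.961,0,0,0,0.5,1,-0.094,0.961,0,0,0,0.5,1,-0.094,0.961,0,0,0,0.23,1],
)

```text
time: 65.82
ee_pos: [0.4967, 0.3394, 0.1544]
tcp_rot: [-180.0, 0.4, -110.6]
wrist_force: [0.4, 1.2, -2.2]
opening: 0.0164
grasp_force: 98.2
```

send_rows(
  moves=[-0.094,0.961,0,0,0,0,1,-0.094,0.961,0,0,0,0,1,-0.094,0.961,0,0,0,0,1,0,0,0,0,0,0,1],
)

```text
time: 66.32
ee_pos: [0.4894, 0.4121, 0.153]
tcp_rot: [180.0, 0.3, -110.7]
wrist_force: [-0.1, -0.9, -2.5]
opening: 0.0158
grasp_force: 98.2
```

Run:
```python
from h import *
o=bot.get_obs();print(o["q"].round(1),o["ee_pos"].round(4),o["tcp_rot"].round(2),o["wrist_force"].round(1))
p=[.5268,.1073,.0489]
for n in("top","scene"):
    C=cam(n)
    for d in bot.landmark_of(n,"slug0"):
        w=back(C,d["pixel"],.003);v=w[:2]-p[:2];print(n,round(d["p"],2),(np.array([v[0]+.049*v[1],-.049*v[0]+v[1]])*1e3).round())
    if n=="top": a=C["color"][190:290,240:450,::-1]
    else: b=C["color"][125:235,240:430,::-1]
r=lambda i,w:cv2.resize(i,(w,i.shape[0]*w//i.shape[1]),interpolation=cv2.INTER_CUBIC)
a,b=r(a,520),r(b,520); cv2.imwrite("pics/c1.png",np.vstack([a,b]))
```

```text
[ 40.   16.3  14.5  87.9   0.2 -29.3] [0.4894 0.4121 0.153 ] [ 180.      0.31 -110.65] [-0.1 -0.9 -2.5]
top 0.57 [  29. -155.]
top 0.56 [  45. -166.]
top 0.44 [  -3. -157.]
top 0.35 [ -29. -162.]
scene 0.61 [  17. -163.]
scene 0.55 [  31. -169.]
scene 0.53 [ -28. -157.]
scene 0.5 [ -10. -159.]
```

View pics/c1.png

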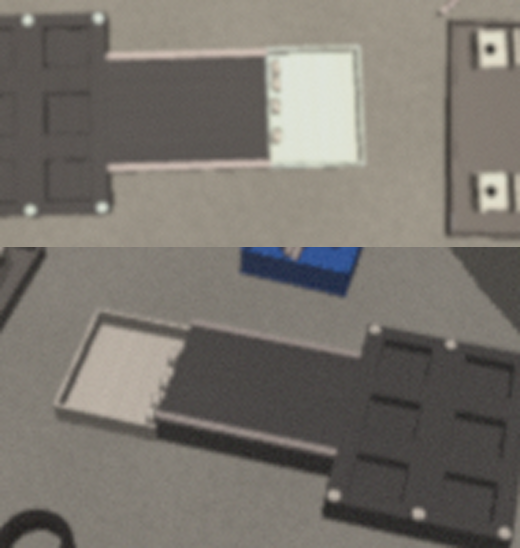

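send_rows(
  moves=[0,-0.06,-0.9,0,0,0,1,0,0,-0.9,0,0,0,1,0,0,-0.9,0,0,0,1,0,0,-0.9,0,0,0,1,0,0,-0.7,0,0,0,1,0,0,-0.4,0,0,0,1,0,0,0,0,0,0,1],
)

```text
time: 67.4
ee_pos: [0.4897, 0.4083, 0.0356]
tcp_rot: [180.0, 0.3, -110.7]
wrist_force: [-0.1, 0.2, -2.3]
opening: 0.0161
grasp_force: 98.2
```

send_rows(
  moves=[0,0.03,-0.25,0,0,0,1,0,0,-0.12,0,0,0,1,0,0,0,0,0,0,1],
)

```text
time: 67.78
ee_pos: [0.4898, 0.4094, 0.0267]
tcp_rot: [-180.0, 0.3, -110.7]
wrist_force: [-0.2, -0.1, -1.9]
opening: 0.016
grasp_force: 98.2
```

send_rows(
  moves=[0,0,-0.05,0,0,0,1,0,0,0,0,0,0,1,0,0,0,0,0,0,0.4,0,0,0,0,0,0,0,0,0,0,0,0,0,-0.3,0,0,0,0,0,0,-0.3],
)

```text
time: 68.53
ee_pos: [0.4899, 0.4095, 0.0256]
tcp_rot: [-180.0, 0.3, -110.7]
wrist_force: [0.5, 0.4, -0.3]
opening: 0.0553
grasp_force: 0.0
```

send_rows(
  moves=[0,0,0.5,0,0,0,-0.3,0,0,0.9,0,0,0,-0.3,0,0,0.9,0,0,0,-0.3,0,0,0.9,0,0,0,-0.3,0,-0.9,0.9,0,0,0,-0.3,0,-0.9,0.9,0,0,0,-0.3,0,-0.9,0,0,0,0,-0.3,0,-0.9,0,0,0,0,-0.3],
)

```text
time: 69.53
ee_pos: [0.4898, 0.3174, 0.15]
tcp_rot: [-180.0, 0.3, -110.8]
wrist_force: [1.1, 0.4, 0.5]
opening: 0.0554
grasp_force: 0.0
```

send_rows(
  moves=[0,-0.9,0,0,0,0,-0.3,0,-0.9,0,0,0,0,-0.3,0,-0.9,0,0,0,0,-0.3,0,-0.9,0,0,0,0,-0.3,0,-0.9,0,0,0,0,-0.3,0,-0.9,0,0,0,0,-0.3,0,-0.9,0,0,0,0,-0.3,0,-0.9,0,0,0,0,-0.3],
)

```text
time: 70.53
ee_pos: [0.4897, 0.138, 0.1505]
tcp_rot: [-180.0, 0.3, -110.7]
wrist_force: [-0.5, 0.1, 0.1]
opening: 0.0555
grasp_force: 0.0
```

Run:
```python
from h import *
T=cam("top");S=cam("scene")
r=lambda i,w:cv2.resize(i[:,:,::-1],(w,i.shape[0]*w//i.shape[1]),interpolation=cv2.INTER_CUBIC)
a=r(T["color"][140:300,120:520],780)
b=np.hstack([r(S["color"][170:240,440:530],390),r(S["color"][105:175,150:240],390)])[:280]
cv2.imwrite("pics/c2.png",np.vstack([a,b]))
for n,C in(("top",T),("scene",S)):
    for q in("scraper","mat"): print(n,q,[back(C,d["pixel"],.003)[:2].round(3) for d in bot.landmark_of(n,q)][:1])
```

```text
top scraper [array([0.49 , 0.409])]
top mat [array([0.497, 0.414])]
scene scraper [array([0.477, 0.414])]
scene mat [array([0.49 , 0.404])]
```

View pics/c2.png

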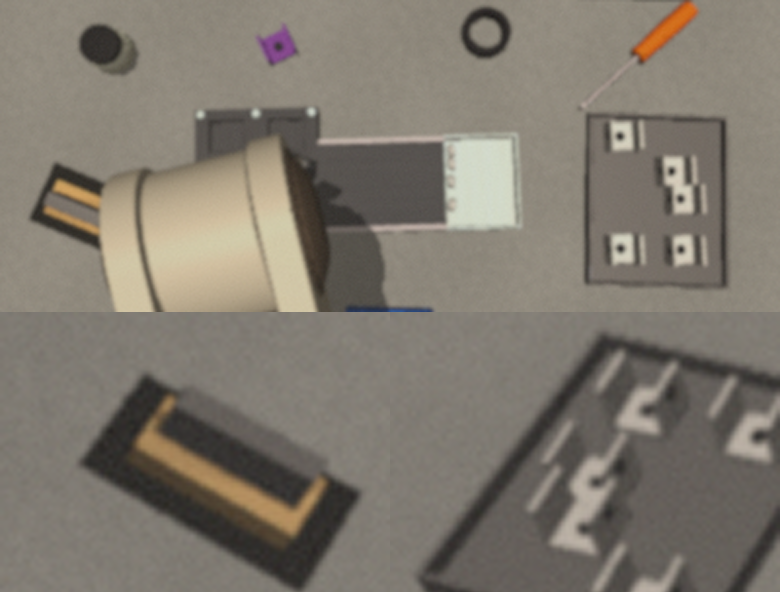

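The scraper stands centred on the mat (lower-left view, about (230,465)). All five clamps sit flat in the tray, around (620–690, 135–250). The four discs are in the pan at about (452,150–205), and the tape, screwdriver and jar are unmoved.

```bash
python3 -c "
from workcell import bot
print(bot.job_done())"
```

```text
the job is handed in; nothing more can be done
None
```

The job is handed in: all five clamps present lie flat in the tray (two touch side by side after one was knocked, none stacked), the four discs are wiped into the chip pan, and the scraper stands centred on its mat, with the tape, screwdriver and jar left where they were.

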